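# Sort the flat brushes by length and stamp the delivery slip

## Task

Sort the three loose brushes by length into the two display racks: lay each one level across both bars of the rack that already shows a brush of its length, in an empty slot, roughly centred lengthways and with its head pointing away from the robot. When all three are in, press the red plunger of the stamp all the way down and let it spring back up. Leave the brushes already on display and the other goods where they are.

Things in the scene. Friction and masses are not known exactly. Their poses are not given: they have to be found in the camera images.
- short_a_mid (a point): Centre (mid-length, half-way up) of a loose short flat brush: black handle 14 mm thick; head (steel, orange, clear hard sleeve) 26 mm wide, 14 thick, 46 long at its +x end. 140 mm long overall, 28 to 60 g, balances within 8 mm of here. Starts flat on the table, this point 7 mm up. x runs along it to the head, z up; the round handle, to be gripped across, reaches from 70 mm behind this point to 24 mm ahead.
- short_a_head (a point): Tip of the head of that same brush, on its centre line, 70 mm ahead (+x) of its centre.
- long_a_mid (a point): Centre (mid-length, half-way up) of a loose long flat brush: black handle 14 mm thick; head (steel, orange, clear hard sleeve) 26 mm wide, 14 thick, 46 long at its +x end. 190 mm long overall, 28 to 60 g, balances within 8 mm of here. Starts flat on the table, this point 7 mm up. x runs along it to the head, z up; the round handle, to be gripped across, reaches from 95 mm behind this point to 49 mm ahead.
- long_a_head (a point): Tip of the head of that same brush, on its centre line, 95 mm ahead (+x) of its centre.
- long_b_mid (a point): Centre (mid-length, half-way up) of a loose long flat brush: black handle 14 mm thick; head (steel, orange, clear hard sleeve) 26 mm wide, 14 thick, 46 long at its +x end. 190 mm long overall, 28 to 60 g, balances within 8 mm of here. Starts flat on the table, this point 7 mm up. x runs along it to the head, z up; the round handle, to be gripped across, reaches from 95 mm behind this point to 49 mm ahead.
- long_b_head (a point): Tip of the head of that same brush, on its centre line, 95 mm ahead (+x) of its centre.
- rack_short: Fixed wooden rack for short brushes (the two racks may swap sides). Origin under its base board (140 along x, 166 along y, 10 mm thick); x points away from the robot give or take 0.25 rad, z up. Two bars along y at x = -42 and +42 mm, 8 mm thick, tops 30 mm up. Pegs 6 mm thick, 12 high on the bars at y = -75, -25, 25, 75 mm part three slots; the one at y = +50 mm is taken.
- rack_short_slot0 (a point): Where the centre of a short brush lies in an empty slot (44 mm wide, at y = -50 mm) of the rack for short brushes: mid-way between the bars, 37 mm above the table, 27 mm above the base board. The brush lies along x, head to +x.
- rack_short_slot1 (a point): Where the centre of a short brush lies in an empty slot (44 mm wide, at y = 0 mm) of the rack for short brushes: mid-way between the bars, 37 mm above the table, 27 mm above the base board. The brush lies along x, head to +x.
- sample_short_mid (a point): Centre of the short brush (140 mm, otherwise as the loose ones) that is already on display in the +50 mm slot of the rack for short brushes. Not to be moved.
- rack_long: Fixed wooden rack for long brushes (the two racks may swap sides). Origin under its base board (190 along x, 166 along y, 10 mm thick); x points away from the robot give or take 0.25 rad, z up. Two bars along y at x = -76 and +76 mm, 8 mm thick, tops 30 mm up. Pegs 6 mm thick, 12 high on the bars at y = -75, -25, 25, 75 mm part three slots; the one at y = +50 mm is taken.
- rack_long_slot0 (a point): Where the centre of a long brush lies in an empty slot (44 mm wide, at y = -50 mm) of the rack for long brushes: mid-way between the bars, 37 mm above the table, 27 mm above the base board. The brush lies along x, head to +x.
- rack_long_slot1 (a point): Where the centre of a long brush lies in an empty slot (44 mm wide, at y = 0 mm) of the rack for long brushes: mid-way between the bars, 37 mm above the table, 27 mm above the base board. The brush lies along x, head to +x.
- sample_long_mid (a point): Centre of the long brush (190 mm, otherwise as the loose ones) that is already on display in the +50 mm slot of the rack for long brushes. Not to be moved.
- plunger_top (a point): Centre of the top face of the red plunger (38 mm across) of the blue hand stamp, which stands fixed on the table over its delivery slip; 100 mm above the table when up. The plunger moves straight down 18 mm to a hard stop. z is up. The stamp's base is 80 by 66 mm, its frame 68 mm high.
- plunger (a joint): Travel of the sprung plunger in m: 0 up, 0.018 fully down. The spring pushes back with about 2 N at the top and 6.5 N fully down, and returns it when released.
- ink_mid (a point): Middle of a bystander: blue ink bottle, 48 mm across, 85 mm high. Not to be disturbed.
- jar_mid (a point): Middle of a bystander: red paint jar with white cap, 60 mm across, 65 mm high. Not to be disturbed.
- eraser_mid (a point): Middle of a bystander: white eraser, 50 x 24 x 14 mm, lying flat. Not to be disturbed.
- glue_mid (a point): Middle of a bystander: yellow glue stick, upright, 28 mm across, 85 mm high. Not to be disturbed.
Not all that is in view belongs to the job. Leave any pink look-alike of the part that bears long_a_mid alone.

How it is judged:
On the way, in this order (a step that is already met when the one before it is completed fails the run):
1. a first brush lies in its matching rack (((x of short_a_mid in the frame of rack_short between -0.017 and 0.017 m and y of short_a_mid in the frame of rack_short between -0.075 and 0.075 m and z of short_a_mid in the frame of rack_short between 0.033 and 0.041 m and z of short_a_head in the frame of rack_short between 0.031 and 0.043 m and x of short_a_head in the frame of rack_short above 0.04 m and angle between the x axis of short_a_mid and the x axis of rack_short, either way round below 0.25 rad) or (x of long_a_mid in the frame of rack_long between -0.017 and 0.017 m and y of long_a_mid in the frame of rack_long between -0.075 and 0.075 m and z of long_a_mid in the frame of rack_long between 0.033 and 0.041 m and z of long_a_head in the frame of rack_long between 0.031 and 0.043 m and x of long_a_head in the frame of rack_long above 0.04 m and angle between the x axis of long_a_mid and the x axis of rack_long, either way round below 0.25 rad) or (x of long_b_mid in the frame of rack_long between -0.017 and 0.017 m and y of long_b_mid in the frame of rack_long between -0.075 and 0.075 m and z of long_b_mid in the frame of rack_long between 0.033 and 0.041 m and z of long_b_head in the frame of rack_long between 0.031 and 0.043 m and x of long_b_head in the frame of rack_long above 0.04 m and angle between the x axis of long_b_mid and the x axis of rack_long, either way round below 0.25 rad))), for 0.2 s.
2. all three brushes lie in their matching racks (x of short_a_mid in the frame of rack_short between -0.017 and 0.017 m and y of short_a_mid in the frame of rack_short between -0.075 and 0.075 m and z of short_a_mid in the frame of rack_short between 0.033 and 0.041 m and z of short_a_head in the frame of rack_short between 0.031 and 0.043 m and x of short_a_head in the frame of rack_short above 0.04 m and angle between the x axis of short_a_mid and the x axis of rack_short, either way round below 0.25 rad and x of long_a_mid in the frame of rack_long between -0.017 and 0.017 m and y of long_a_mid in the frame of rack_long between -0.075 and 0.075 m and z of long_a_mid in the frame of rack_long between 0.033 and 0.041 m and z of long_a_head in the frame of rack_long between 0.031 and 0.043 m and x of each of long_a_head, long_b_head in the frame of rack_long above 0.04 m and angle between the x axis of each of long_a_mid, long_b_mid and the x axis of rack_long, either way round below 0.25 rad and x of long_b_mid in the frame of rack_long between -0.017 and 0.017 m and y of long_b_mid in the frame of rack_long between -0.075 and 0.075 m and z of long_b_mid in the frame of rack_long between 0.033 and 0.041 m and z of long_b_head in the frame of rack_long between 0.031 and 0.043 m), for 0.2 s.
3. the plunger is pressed fully down (value of joint plunger above 0.015 m), for 0.05 s.
At the end, for the whole second after the job is handed in: Each brush in its own length's rack: level on both bars (centre 33-41 mm, head tip 31-43 mm above the rack's underside), between the outer pegs, centred within 17 mm, within 0.25 rad of the rack's x, head to +x; plunger since pressed to within 3 mm of full stroke and up again within 3 mm (all of step 2 and value of joint plunger below 0.003 m); the robot touches nothing.
It fails at once if a brush already on display is moved by more than 20 mm (distance of any of sample_short_mid, sample_long_mid from where it was at the start of the episode above 0.02 m).
It fails at once if a bystander is moved by more than 25 mm (distance of any of ink_mid, jar_mid, eraser_mid, glue_mid from where it was at the start of the episode above 0.025 m).
It also fails if it takes over 72 s, if anything falls off the work surface, if the arm or the gripper's body presses on something with over 40 N, if the wrist force passes 120 N, or if a joint passes its speed limit or range.

## Robot

A 6-joint arm with a two-finger parallel gripper is mounted at the origin on the work surface. World frame = base frame: x ahead of the robot, y to its left, z up, the work surface at z = 0. Lengths are in m, angles in rad, forces in N, time in s.
With the tool pointing down it reaches from about 0.3 to 0.775 m from the base axis. Payload 14.6 kg.
Tool frame: the origin (TCP) lies midway between the tips of the shut fingers; the grasp point (between the pads) lies 19 mm behind it; z points along the fingers, y is the line along which they close (so a half turn about z gives the same grasp; the last joint's range is limited). The gripper opens to 94 mm and grips with 3 to 60 N. Pads are 16 mm wide; open, the fingers measure 119 mm over their backs; the gripper's body (75 mm by 177 mm) begins 78 mm behind the grasp point.
Start: joints at [1.072, 0.3, 1.521, -0, 1.321, -0.067], TCP at [0.23, 0.5, 0.205] pointing down, gripper open.
Joint ranges: [-3.03, 3.03], [-0.79, 2.21], [0.23, 2.52], [-1.04, 4.18], [0, 3.07], [-2.55, 2.55]. Speed limits (rad/s): [2.22, 2.22, 2.57, 3.14, 3.14, 3.14].

## Interface

Orientations are given as [roll, pitch, yaw] about the fixed x, y, z axes, in that order (R = Rz(yaw) Ry(pitch) Rx(roll)).
In Python, from station import ctrl gives the robot as it stands. The module is installed in compiled form; this text tells all that it offers.
- The arm moves only by the tool servo_tool, never from a script. Its argument "plan" is a list of rows, each a list of 7 numbers: the opening in per cent of the stroke, from 0 (shut) to 100 (fully open), then the shift along the tool's x, y, z in m, then the turn, a rotation vector about the tool's x, y, z in rad. A call has exactly 8 rows; each row shifts and turns the commanded pose from where the row before left it, along the tool's axes as they then stand; what a row does not reach is not made up. A row lasts 1/8 s, in which the tool goes at most 62.5 mm and 10.7 degrees, less where a joint would pass 70% of its speed; a pose out of reach is approached as far as the arm can. A call with a gripper value outside its range is refused whole. The fingers move at their own pace and stop on an object; "force" is the grip in N (left out, the last holds). Time passes only in rows, so rows that do not move let the fingers close, or fill a call up. It gives the time, the measured TCP pose, the force, the opening and the grip force at its end, in the units of the state.
- ctrl.get_obs(): the state, without advancing time (a new reading comes with each control period).
- ctrl.camera(name): name is "scene" or "top" or "wrist"; returns a dict with "pixels" (384x512x3 uint8, red, green, blue), "z_map" (384x512 float32, m along the optical axis (not along the pixel's ray), 0 where there is no reading), "mtx" (3x3 intrinsics, pixels), "pose" (4x4, takes a point from camera to world coordinates). Camera axes: x right, y up, looking along -z (the intrinsics and any distortion apply to the point x, -y, -z); pixel columns grow to the right and rows downward; lengths in m; the calibration is good to about 2 mm. A picture is of the moment at which its call begins.
- ctrl.hand_in(): hands the job in; it is judged then, once.
The state is a dict: "time_s": time; "qpos": joint angles; "joint_vel": joint speeds; "tau": joint torques, N m; "ee_pos": TCP position; "eef_rot": TCP orientation; "force": force on the tool from outside, world axes, zero at the start; "moment": the same for the moment, N m; "grip_width": finger opening in m; "grip_force": force on a finger pad.
Only numpy, scipy, OpenCV 4.12 (cv2) and the standard library are available. Lean on these libraries where they do the work, as an engineer would, in place of code of your own. Each camera call takes 0.05 s, during which the arm holds its last target. There are 200 camera calls.

## Working session

There is one attempt and no reset: what is moved stays moved. The work goes in short steps, Python scripts to look and compute and a tool call to move; the robot and the scene stay as the last step left them, time stands still between calls to the robot, and variables do not carry over. Pictures are saved under pics/ and viewed, at most 10 in all, crops included, and the job is handed in when it is done.

Besides the shell and the picture viewer there is one more tool, called after "Request:" as name([rows], argument=value, ...), one row to a line, values as JSON. servo_tool: Moves the arm, as the interface text tells. Its arguments: {"type":"object","properties":{"plan":{"type":"array","items":{"type":"array","items":{"type":"number"}}},"force":{"type":"number"}},"required":["plan"]}

```bash
mkdir -p pics; python3 - <<'E'
from station import ctrl
import cv2,numpy as np
o=ctrl.get_obs();print(o)
for n in("top","scene"):
    c=ctrl.camera(n);cv2.imwrite(f"pics/{n}0.png",cv2.cvtColor(c["pixels"],cv2.COLOR_RGB2BGR));np.savez(f"{n}0.npz",**c)
    print(c["mtx"],c["pose"].round(3),[k for k in c])
E
```

```text
{'time_s': 0.0, 'qpos': array([ 1.07238521e+00,  3.00444181e-01,  1.52161964e+00, -1.80396993e-05,
        1.32070623e+00, -6.65839934e-02]), 'joint_vel': array([ 0.00015968, -0.00103395,  0.00078936,  0.00054554,  0.00089236,
       -0.00049818]), 'tau': array([-2.24111813e-03, -5.31809878e+01, -3.52736092e+01,  7.07219378e-02,
        2.44796398e-02, -6.85586610e-05]), 'ee_pos': array([0.23005637, 0.49926456, 0.20488479]), 'eef_rot': array([-3.14041670e+00, -6.09032549e-05,  2.70976997e+00]), 'force': array([-0.42527279, -0.48768856, -0.18888814]), 'moment': array([-0.04444227,  0.00271146,  0.02396061]), 'grip_force': 0.0, 'grip_width': 0.09408350304067443}
[[366.66536072   0.         257.31746685]
 [  0.         366.66536072 188.73484475]
 [  0.           0.           1.        ]] [[ 0.028  0.987 -0.161  0.333]
 [-1.     0.025 -0.018 -0.005]
 [-0.013  0.161  0.987  0.998]
 [ 0.     0.     0.     1.   ]] ['pixels', 'z_map', 'mtx', 'pose']
[[439.48150166   0.         252.17171164]
 [  0.         439.48150166 190.87035867]
 [  0.           0.           1.        ]] [[ 0.024 -0.774  0.632  1.179]
 [ 1.     0.011 -0.025 -0.033]
 [ 0.013  0.633  0.774  0.906]
 [ 0.     0.     0.     1.   ]] ['pixels', 'z_map', 'mtx', 'pose']
```

View pics/top0.png

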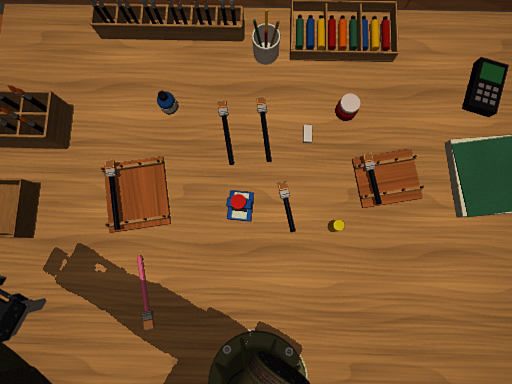

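View pics/scene0.png

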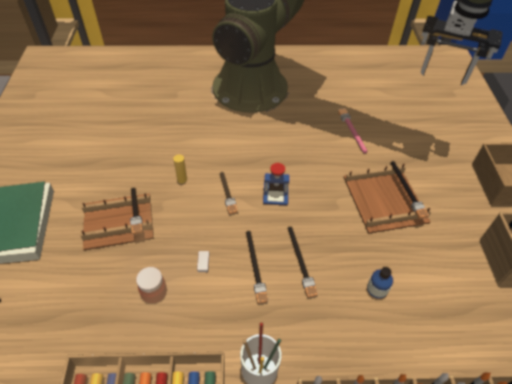

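The top view shows the long rack at (138,194), the short rack at (388,178), and the long brushes at (227,132) and (264,130). The short brush is at (287,206), the stamp plunger at (239,202) and the pink decoy at (146,290). Brush heads point up (+x).

```bash
cat > h.py <<'E'
import cv2,numpy as np
def rays(c,uv,z):
    "pixels (N,2) -> world points on plane z"
    uv=np.atleast_2d(uv).astype(float);K=c["mtx"];P=c["pose"]
    d=np.c_[(uv[:,0]-K[0,2])/K[0,0],-(uv[:,1]-K[1,2])/K[1,1],-np.ones(len(uv))]@P[:3,:3].T
    return P[:3,3]+d*((z-P[2,3])/d[:,2])[:,None]
def cloud(c):
    v,u=np.mgrid[:384,:512];K=c["mtx"];P=c["pose"];D=c["z_map"]
    p=np.stack([(u-K[0,2])/K[0,0]*D,-(v-K[1,2])/K[1,1]*D,-D],-1)
    return p@P[:3,:3].T+P[:3,3]
def axis(p):
    "centre of extent, yaw (towards +x), length of xy points"
    m=p[:,:2].mean(0);w=np.linalg.svd(p[:,:2]-m,full_matrices=False)[2][0]
    if w[0]<0:w=-w
    t=(p[:,:2]-m)@w;lo,hi=np.percentile(t,[.5,99.5])
    return m,w,lo,hi
def comps(mask,amin=20):
    n,l,s,ce=cv2.connectedComponentsWithStats(mask.astype(np.uint8))
    return [(l==i,s[i],ce[i]) for i in range(1,n) if s[i][4]>=amin]
E
python3 - <<'E'
from h import *
c=dict(np.load("top0.npz"));im=c["pixels"];W=cloud(c)
hsv=cv2.cvtColor(im,cv2.COLOR_RGB2HSV)
print("table z",np.median(W[60:250,180:330,2]))
dark=(hsv[...,2]<60)
for m,s,ce in comps(dark,40):
    if 90<ce[1]<235 and 90<ce[0]<430:
        v,u=np.nonzero(m);z=.037 if ce[0]<200 or ce[0]>340 else .007
        mm,w,lo,hi=axis(rays(c,np.c_[u,v],z))
        print("dark",ce.round(),s[4],"tail",(mm+w*lo).round(4),"hi",(mm+w*hi).round(4),"len",round(hi-lo,4),"yaw",round(np.arctan2(w[1],w[0]),3))
red=((hsv[...,0]<6)|(hsv[...,0]>174))&(hsv[...,1]>180)&(hsv[...,2]>110)
for m,s,ce in comps(red,20):
    print("red",ce.round(1),s[4],rays(c,ce,.1).round(4))
# racks: heights
H=W[...,2]-np.median(W[60:250,180:330,2])
for n,(a,b,cc,d) in {"L":(150,240,95,180),"S":(140,215,345,432)}.items():
    p=W[a:b,cc:d].reshape(-1,3);h=H[a:b,cc:d].ravel()
    for lo,hi in((.006,.014),(.024,.034)):
        q=p[(h>lo)&(h<hi)][:,:2].astype(np.float32)
        print(n,lo,len(q),cv2.minAreaRect(q))
E
```

```text
table z -0.0002743851839106526
dark [163.  96.] 82 tail [0.7345 0.2729] hi [0.7566 0.2933] len 0.03 yaw 0.746
dark [169. 105.] 42 tail [0.7049 0.2796] hi [0.7327 0.2463] len 0.0434 yaw -0.875
dark [342. 115.] 87 tail [ 0.6849 -0.2359] hi [ 0.7143 -0.1907] len 0.0539 yaw 0.994
dark [265. 137.] 236 tail [ 0.5732 -0.0164] hi [0.7157 0.0057] len 0.1442 yaw 0.154
dark [227. 139.] 247 tail [0.562  0.0865] hi [0.704  0.1149] len 0.1448 yaw 0.197
dark [115. 198.] 438 tail [0.3731 0.3797] hi [0.5498 0.4004] len 0.1779 yaw 0.116
dark [374. 187.] 208 tail [ 0.4584 -0.3066] hi [ 0.5485 -0.287 ] len 0.0923 yaw 0.215
dark [289. 214.] 168 tail [ 0.3822 -0.0847] hi [ 0.4715 -0.0629] len 0.0919 yaw 0.239
dark [243. 208.] 53 tail [0.4332 0.079 ] hi [0.4461 0.0237] len 0.0568 yaw -1.343
red [332.   32.2] 129 [[ 0.9063 -0.1758  0.1   ]]
red [386.2  33. ] 134 [[ 0.9068 -0.3194  0.1   ]]
red [237.9 201.2] 177 [[0.4471 0.0582 0.1   ]]
L 0.006 3180 ((0.4761779308319092, 0.3257780969142914), (0.19058182835578918, 0.20404191315174103), 9.767637252807617)
L 0.024 320 ((0.46878936886787415, 0.34415680170059204), (0.17595234513282776, 0.16674353182315826), 9.887064933776855)
S 0.006 2279 ((0.5343631505966187, -0.34060510993003845), (0.13977327942848206, 0.16689187288284302), 10.878340721130371)
S 0.024 306 ((0.5380809307098389, -0.3393628001213074), (0.10036536306142807, 0.16481678187847137), 10.769340515136719)
```

```bash
cat >> h.py <<'E'
from scipy.spatial.transform import Rotation as Ro
def go(x,y,z,yaw,o=None):
    "first turn about tool z, then tool x,y,z shift"
    from station import ctrl
    o=o or ctrl.get_obs();r=o["eef_rot"];T=Ro.from_euler("xyz",[np.pi,0,yaw])
    rv=(Ro.from_euler("xyz",r).inv()*T).as_rotvec()
    print("pos",o["ee_pos"].round(4),"rot",r.round(3),"t",round(o["time_s"],2),"width",round(o["grip_width"],4))
    print("turn",rv.round(3),"shift",T.inv().apply(np.array([x,y,z])-o["ee_pos"]).round(4))
E
python3 - <<'E'
from h import *
c=dict(np.load("top0.npz"));W=cloud(c);p=W[145:240,95:180].reshape(-1,3)
th=np.deg2rad(9.8);e=np.array([[np.cos(th),np.sin(th)],[-np.sin(th),np.cos(th)]])
for lo,hi in((.006,.013),(.026,.032),(.039,.05)):
    q=p[(p[:,2]>lo)&(p[:,2]<hi)][:,:2]@e.T
    P=np.percentile(q,[.5,1,2,98,99,99.5],axis=0);mid=(P[1]+P[-2])/2
    print(lo,len(q),P.T.round(4),mid@e)
go(.655,.105,.12,np.pi+.197)
E
```

```text
0.006 3101 [[0.4305 0.4311 0.4325 0.6158 0.6177 0.6184]
 [0.1761 0.1768 0.178  0.3384 0.3399 0.3405]] [0.47280256 0.34383546]
0.026 266 [[0.4447 0.4447 0.4449 0.6051 0.6052 0.6056]
 [0.1762 0.1765 0.1773 0.3363 0.3401 0.3419]] [0.47336367 0.34384603]
0.039 444 [[0.434  0.4354 0.438  0.6186 0.6204 0.6209]
 [0.1822 0.1843 0.1866 0.3319 0.3334 0.3346]] [0.47613695 0.34492226]
pos [0.2301 0.4993 0.2049] rot [-3.141 -0.     2.71 ] t 0.1 width 0.094
turn [-0.001 -0.    -0.629] shift [-0.3396 -0.4699  0.0849]
```

Request:
servo_tool([
  [64,0,0,0,0,0,-0.158],
  [64,0,0,0,0,0,-0.158],
  [64,0,0,0,0,0,-0.158],
  [64,0,0,0,0,0,-0.155],
  [64,-0.05,0.04,0,0,0,0],
  [64,-0.05,0.04,0,0,0,0],
  [64,-0.05,0.04,0,0,0,0],
  [64,-0.05,0.04,0,0,0,0],
], force=20)

```text
time_s: 1.1
ee_pos: [0.3756, 0.6731, 0.2059]
eef_rot: [-3.141, -0.001, -2.945]
force: [-0.6, 0.5, 1.0]
grip_width: 0.06
grip_force: 0.0
```

I sent that move with the wrong y sign, before the computed shift came back. It did no harm and I'm correcting it now.

Request:
servo_tool([
  [64,-0.0148,-0.0556,0,0,0,0],
  [64,-0.0148,-0.0556,0,0,0,0],
  [64,-0.0148,-0.0556,0,0,0,0],
  [64,-0.0148,-0.0556,0,0,0,0],
  [64,-0.0148,-0.0556,0,0,0,0],
  [64,-0.0148,-0.0556,0,0,0,0],
  [64,-0.0148,-0.0556,0,0,0,0],
  [64,-0.0148,-0.0556,0,0,0,0],
])

```text
time_s: 2.1
ee_pos: [0.5782, 0.2575, 0.2067]
eef_rot: [-3.141, -0.001, -2.944]
force: [0.6, 0.8, -0.1]
grip_width: 0.0601
grip_force: 0.0
```

Request:
servo_tool([
  [64,-0.0148,-0.0556,0.01,0,0,0],
  [64,-0.0148,-0.0556,0.01,0,0,0],
  [64,-0.0148,-0.0556,0.01,0,0,0],
  [64,0,0,0.03,0,0,0],
  [64,0,0,0.03,0,0,0],
  [64,0,0,0,0,0,0],
  [64,0,0,0,0,0,0],
  [64,0,0,0,0,0,0],
])

```text
time_s: 3.1
ee_pos: [0.6545, 0.1046, 0.1186]
eef_rot: [-3.141, 0.002, -2.944]
force: [-0.2, 0.2, 1.3]
grip_width: 0.0602
grip_force: 0.0
```

```bash
python3 - <<'E'
from station import ctrl
from h import *
c=ctrl.camera("wrist");np.savez("w1.npz",**c);cv2.imwrite("pics/w1.png",cv2.cvtColor(c["pixels"],cv2.COLOR_RGB2BGR))
print(c["mtx"],c["pose"].round(3))
go(.655,.105,.003,np.pi+.197)
E
```

```text
[[268.10775823   0.         257.84809473]
 [  0.         268.10775823 193.67759965]
 [  0.           0.           1.        ]] [[-0.195 -0.942 -0.272  0.575]
 [ 0.981 -0.187 -0.054  0.088]
 [ 0.    -0.277  0.961  0.298]
 [ 0.     0.     0.     1.   ]]
pos [0.6544 0.1046 0.1183] rot [-3.141e+00  2.000e-03 -2.944e+00] t 3.15 width 0.0602
turn [-0.     0.002  0.   ] shift [-0.0007  0.0003  0.1153]
```

View pics/w1.png

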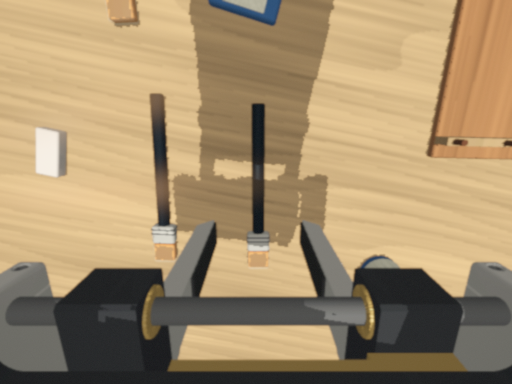

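The wrist view shows the target long brush upright at column 258, from row 104 to 265, centred between the fingertips (213 and 303). Descending to grasp.

Request:
servo_tool([
  [64,0,0,0.03,0,0,0],
  [64,0,0,0.03,0,0,0],
  [64,0,0,0.03,0,0,0],
  [64,0,0,0.025,0,0,0],
  [64,0,0,0,0,0,0],
  [0,0,0,0,0,0,0],
  [0,0,0,0,0,0,0],
  [0,0,0,0,0,0,0],
], force=20)

```text
time_s: 4.15
ee_pos: [0.6541, 0.1045, 0.0023]
eef_rot: [-3.142, 0.0, -2.944]
force: [0.7, 0.1, -0.3]
grip_width: 0.0334
grip_force: 0.0
```

Request:
servo_tool([
  [0,0,0,0,0,0,0],
  [0,0,0,0,0,0,0],
  [0,0,0,-0.02,0,0,0],
  [0,0,0,-0.03,0,0,0],
  [0,0,0,-0.03,0,0,0],
  [0,0,0,-0.02,0,0,0],
  [0,0,0,0,0,0,0],
  [0,0,0,0,0,0,0],
])

```text
time_s: 5.15
ee_pos: [0.6535, 0.1044, 0.1009]
eef_rot: [3.141, -0.002, -2.944]
force: [-1.2, 0.4, -0.3]
grip_width: 0.0131
grip_force: 20.0
```

```bash
python3 - <<'E'
from station import ctrl
from h import *
y=.171;e=np.array([-np.sin(y),np.cos(y)])
for k in(-.05,0):
    s=np.array([.473,.344])+k*e;print("slot",k,s.round(4))
    go(s[0],s[1],.11,np.pi+y)
c=ctrl.camera("wrist");np.savez("w2.npz",**c);cv2.imwrite("pics/w2.png",cv2.cvtColor(c["pixels"],cv2.COLOR_RGB2BGR))
E
```

```text
slot -0.05 [0.4815 0.2947]
pos [0.6535 0.1044 0.1009] rot [ 3.141e+00 -2.000e-03 -2.944e+00] t 5.15 width 0.0131
turn [ 0.    -0.002  0.026] shift [ 0.137   0.2168 -0.0091]
slot 0 [0.473 0.344]
pos [0.6535 0.1044 0.1009] rot [ 3.141e+00 -2.000e-03 -2.944e+00] t 5.15 width 0.0131
turn [ 0.    -0.002  0.026] shift [ 0.137   0.2668 -0.0091]
```

View pics/w2.png

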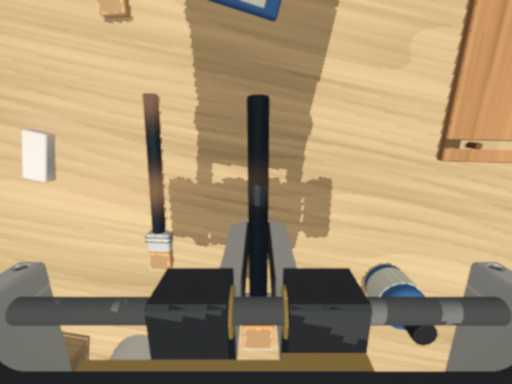

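The brush is held level along column 258, gripped at its centre. Moving to the middle slot of the long rack.

Request:
servo_tool([
  [0,0,0,-0.009,0,0,0.026],
  [0,0.0228,0.0445,0,0,0,0],
  [0,0.0228,0.0445,0,0,0,0],
  [0,0.0228,0.0445,0,0,0,0],
  [0,0.0228,0.0445,0,0,0,0],
  [0,0.0228,0.0445,0,0,0,0],
  [0,0.0228,0.0445,0,0,0,0],
  [0,0,0,0,0,0,0],
])

```text
time_s: 6.2
ee_pos: [0.4719, 0.3464, 0.1112]
eef_rot: [3.141, -0.0, -2.968]
force: [1.2, -0.1, -0.4]
grip_width: 0.0133
grip_force: 20.0
```

```bash
python3 - <<'E'
from station import ctrl
from h import *
go(.473,.344,.033,np.pi+.171)
c=ctrl.camera("wrist");np.savez("w3.npz",**c);W=cloud(c)
cv2.imwrite("pics/w3.png",cv2.cvtColor(c["pixels"],cv2.COLOR_RGB2BGR))
y=.171;e=np.array([[np.cos(y),np.sin(y)],[-np.sin(y),np.cos(y)]])
p=W.reshape(-1,3);p=p[np.isfinite(p).all(1)];q=(p[:,:2]-[.473,.344])@e.T
k=(p[:,2]>.034)&(p[:,2]<.044)&(abs(q[:,0])<.11)&(abs(q[:,1])<.09)
# pegs by bar
for x0 in(-.076,.076):
    t=np.sort(q[k&(abs(q[:,0]-x0)<.012)][:,1]);print(x0,[(g.min().round(3),g.max().round(3),len(g)) for g in np.split(t,np.nonzero(np.diff(t)>.004)[0]+1) if len(g)])
k=(p[:,2]>.026)&(p[:,2]<.032)&(abs(q[:,0])<.11)&(abs(q[:,1])<.08)
t=np.sort(q[k][:,0]);print([(g.min().round(3),g.max().round(3),len(g)) for g in np.split(t,np.nonzero(np.diff(t)>.004)[0]+1) if len(g)])
E
```

```text
pos [0.4719 0.3464 0.1112] rot [ 3.141 -0.    -2.968] t 6.2 width 0.0133
turn [ 0.    -0.     0.003] shift [-0.0007 -0.0026  0.0782]
-0.076 [(np.float64(-0.078), np.float64(-0.072), 56), (np.float64(-0.028), np.float64(-0.023), 43), (np.float64(0.022), np.float64(0.027), 42), (np.float64(0.042), np.float64(0.056), 302), (np.float64(0.071), np.float64(0.077), 51)]
0.076 [(np.float64(-0.077), np.float64(-0.072), 13), (np.float64(0.043), np.float64(0.051), 9), (np.float64(0.056), np.float64(0.066), 18), (np.float64(0.072), np.float64(0.077), 12)]
[(np.float64(-0.081), np.float64(-0.073), 989), (np.float64(0.07), np.float64(0.078), 310)]
```

View pics/w3.png

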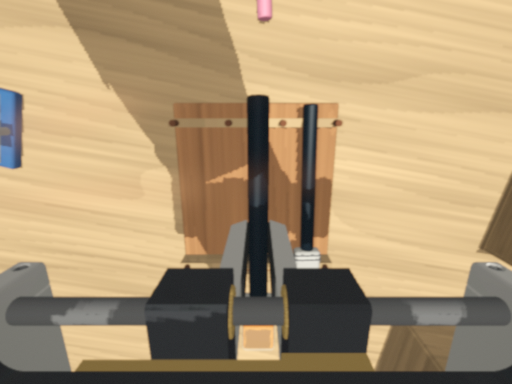

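The held brush (column 258) is centred between the pegs at columns 228 and 282, and the rack frame agrees to 2 mm. Lowering and releasing.

Request:
servo_tool([
  [0,0,-0.0025,0.02,0,0,0],
  [0,0,0,0.03,0,0,0],
  [0,0,0,0.02,0,0,0],
  [0,0,0,0.008,0,0,0],
  [0,0,0,0,0,0,0],
  [32,0,0,0,0,0,0],
  [32,0,0,0,0,0,0],
  [32,0,0,0,0,0,0],
])

```text
time_s: 7.25
ee_pos: [0.4742, 0.3418, 0.0334]
eef_rot: [3.141, 0.001, -2.97]
force: [1.2, -0.9, 0.1]
grip_width: 0.0303
grip_force: 0.0
```

Request:
servo_tool([
  [32,0,0,-0.02,0,0,0],
  [32,0,0,-0.03,0,0,0],
  [32,0,0,-0.035,0,0,0],
  [32,0,0,-0.035,0,0,0],
  [32,0,0,0,0,0,0],
  [32,0,0,0,0,0,0],
  [32,0,0,0,0,0,0],
  [32,0,0,0,0,0,0],
])

```text
time_s: 8.25
ee_pos: [0.4739, 0.3416, 0.1522]
eef_rot: [-3.141, -0.001, -2.97]
force: [0.3, 0.6, -0.1]
grip_width: 0.03
grip_force: 0.0
```

```bash
cat > chk.py <<'E'
from station import ctrl
from h import *
def chk(name,cx,cy,y,half,bar):
    c=ctrl.camera(name);W=cloud(c);hs=cv2.cvtColor(c["pixels"],cv2.COLOR_RGB2HSV)
    e=np.array([[np.cos(y),np.sin(y)],[-np.sin(y),np.cos(y)]])
    p=W.reshape(-1,3);v=hs[...,2].ravel();q=(p[:,:2]-[cx,cy])@e.T
    for y0 in(-.05,0,.05):
        k=(p[:,2]>.036)&(p[:,2]<.06)&(abs(q[:,1]-y0)<.018)&(abs(q[:,0])<half+.03)
        if k.sum()<10: print(y0,"empty",k.sum());continue
        s=q[k]; o=np.argsort(s[:,0]); a=np.polyfit(s[:,0],s[:,1],1); b=np.polyfit(s[:,0],p[k][:,2],1)
        print(name,y0,k.sum(),"x",np.percentile(s[:,0],[.5,99.5]).round(4),"y@0",a[1].round(4),"slope",a[0].round(3),"ztop",b.round(4))
E
python3 - <<'E'
from chk import *
chk("wrist",.473,.344,.171,.095,.076);chk("top",.473,.344,.171,.095,.076)
go(.667,-.002,.11,np.pi+.154)
E
```

```text
-0.05 empty 0
wrist 0 2362 x [-0.0914  0.096 ] y@0 -0.0037 slope -0.008 ztop [0.0076 0.0432]
wrist 0.05 1944 x [-0.093  0.089] y@0 0.0519 slope 0.062 ztop [0.0072 0.0431]
-0.05 empty 0
top 0 210 x [-0.0902  0.0764] y@0 -0.0046 slope -0.018 ztop [-0.0086  0.0414]
top 0.05 138 x [-0.0653  0.0142] y@0 0.0509 slope 0.061 ztop [0.016  0.0421]
pos [0.474  0.3417 0.1526] rot [-3.141e+00 -1.000e-03 -2.970e+00] t 8.35 width 0.0301
turn [-0.    -0.001  0.017] shift [-0.138  -0.3692  0.0426]
```

Brush 1 lies level and centred. On to the second long brush.

Request:
servo_tool([
  [64,-0.0173,-0.0462,0,0,0,0.017],
  [64,-0.0173,-0.0462,0,0,0,0],
  [64,-0.0173,-0.0462,0,0,0,0],
  [64,-0.0173,-0.0462,0,0,0,0],
  [64,-0.0173,-0.0462,0,0,0,0],
  [64,-0.0173,-0.0462,0,0,0,0],
  [64,-0.0173,-0.0462,0,0,0,0],
  [64,-0.0173,-0.0462,0,0,0,0],
])

```text
time_s: 9.35
ee_pos: [0.6689, -0.0033, 0.1528]
eef_rot: [3.142, -0.0, -2.987]
force: [0.2, 0.9, 0.6]
grip_width: 0.0601
grip_force: 0.0
```

```bash
cat > tgt.py <<'E'
from station import ctrl
from h import *
def brush(x,y,L,half=.06):
    "look with the wrist camera for the dark handle tail near x,y; return mid,yaw"
    c=ctrl.camera("wrist");hs=cv2.cvtColor(c["pixels"],cv2.COLOR_RGB2HSV);D=hs[...,2]<60
    v,u=np.nonzero(D);p=rays(c,np.c_[u,v],.007);k=(abs(p[:,0]-x)<L/2+.02)&(abs(p[:,1]-y)<.035)&(v<262)
    M=np.zeros(D.shape,bool);M[v[k],u[k]]=1
    m=max(comps(M),key=lambda t:t[1][4])[0];v,u=np.nonzero(m);m,w,lo,hi=axis(rays(c,np.c_[u,v],.007))
    t=m+w*lo;print("tail",t.round(4),"len",(hi-lo).round(4),"mid",(t+w*L/2).round(4),"yaw",np.arctan2(w[1],w[0]).round(3))
E
python3 - <<'E'
from tgt import *
brush(.667,-.002,.19)
go(.667,-.002,.003,np.pi+.154)
E
```

```text
tail [ 0.5779 -0.0222] len 0.0748 mid [ 0.6718 -0.0073] yaw 0.157
pos [ 0.6706 -0.0085  0.1524] rot [-3.14   0.    -2.991] t 9.4 width 0.06
turn [-0.001  0.    -0.003] shift [0.0025 0.007  0.1494]
```

Request:
servo_tool([
  [64,0.002,0.007,0.02,0,0,0],
  [64,0,0,0.03,0,0,0],
  [64,0,0,0.02,0,0,0],
  [64,0,0,0,0,0,0],
  [64,0,0,0,0,0,0],
  [64,0,0,0,0,0,0],
  [64,0,0,0,0,0,0],
  [64,0,0,0,0,0,0],
])

```text
time_s: 10.4
ee_pos: [0.6654, 0.0048, 0.0833]
eef_rot: [-3.141, 0.0, -2.987]
force: [0.5, 0.3, 0.4]
grip_width: 0.0599
grip_force: 0.0
```

```bash
python3 - <<'E'
from tgt import *
brush(.667,-.002,.19)
go(.667,-.002,.003,np.pi+.154)
E
```

```text
tail [ 0.5742 -0.0178] len 0.0664 mid [ 0.6679 -0.0025] yaw 0.161
pos [0.6654 0.0048 0.0832] rot [-3.142  0.    -2.987] t 10.45 width 0.0604
turn [-0.  0.  0.] shift [-0.0006 -0.007   0.0802]
```

Request:
servo_tool([
  [64,-0.002,-0.007,0.02,0,0,0],
  [64,0,0,0.03,0,0,0],
  [64,0,0,0.02,0,0,0],
  [64,0,0,0.01,0,0,0],
  [64,0,0,0,0,0,0],
  [0,0,0,0,0,0,0],
  [0,0,0,0,0,0,0],
  [0,0,0,0,0,0,0],
])

```text
time_s: 11.45
ee_pos: [0.6686, -0.0018, 0.0035]
eef_rot: [-3.141, 0.001, -2.987]
force: [-0.5, 0.0, -0.3]
grip_width: 0.0336
grip_force: 0.0
```

Request:
servo_tool([
  [0,0,0,0,0,0,0],
  [0,0,0,0,0,0,0],
  [0,0,0,-0.03,0,0,0],
  [0,0,0,-0.04,0,0,0],
  [0,0,0,-0.04,0,0,0],
  [0,0,0,-0.04,0,0,0],
  [0,0,0,0,0,0,0],
  [0,0,0,0,0,0,0],
])

```text
time_s: 12.45
ee_pos: [0.6679, -0.0018, 0.1519]
eef_rot: [3.141, -0.001, -2.987]
force: [-0.3, 0.2, -0.6]
grip_width: 0.0134
grip_force: 20.0
```

```bash
python3 - <<'E'
from tgt import *
go(.4813,.2947,.15,np.pi+.171)
E
```

```text
pos [ 0.6679 -0.0018  0.1519] rot [ 3.141e+00 -1.000e-03 -2.987e+00] t 12.45 width 0.0134
turn [ 0.    -0.001 -0.017] shift [0.1335 0.3239 0.0019]
```

Request:
servo_tool([
  [0,0,0,0,0,0,-0.017],
  [0,0.019,0.0463,0,0,0,0],
  [0,0.019,0.0463,0,0,0,0],
  [0,0.019,0.0463,0,0,0,0],
  [0,0.019,0.0463,0,0,0,0],
  [0,0.019,0.0463,0,0,0,0],
  [0,0.019,0.0463,0,0,0,0],
  [0,0.019,0.0463,0,0,0,0],
])

```text
time_s: 13.45
ee_pos: [0.4808, 0.296, 0.1521]
eef_rot: [-3.141, -0.001, -2.97]
force: [0.4, 0.2, -0.8]
grip_width: 0.0132
grip_force: 20.0
```

Request:
servo_tool([
  [0,0,0,0.02,0,0,0],
  [0,0,0,0.03,0,0,0],
  [0,0,0,0.02,0,0,0],
  [0,0,0,0,0,0,0],
  [0,0,0,0,0,0,0],
  [0,0,0,0,0,0,0],
  [0,0,0,0,0,0,0],
  [0,0,0,0,0,0,0],
])

```text
time_s: 14.45
ee_pos: [0.4822, 0.2949, 0.0833]
eef_rot: [3.141, 0.0, -2.97]
force: [-0.3, 0.4, -0.1]
grip_width: 0.0131
grip_force: 20.0
```

```bash
python3 - <<'E'
from tgt import *
go(.4813,.2947,.034,np.pi+.171)
E
```

```text
pos [0.4822 0.2949 0.0833] rot [ 3.141  0.    -2.97 ] t 14.45 width 0.0131
turn [0. 0. 0.] shift [ 0.0009 -0.0001  0.0493]
```

Request:
servo_tool([
  [0,0.001,0,0.02,0,0,0],
  [0,0,0,0.02,0,0,0],
  [0,0,0,0.0095,0,0,0],
  [0,0,0,0,0,0,0],
  [0,0,0,0,0,0,0],
  [32,0,0,0,0,0,0],
  [32,0,0,0,0,0,0],
  [32,0,0,0,0,0,0],
])

```text
time_s: 15.45
ee_pos: [0.4811, 0.2948, 0.0337]
eef_rot: [3.142, 0.0, -2.97]
force: [-0.5, -0.2, 0.2]
grip_width: 0.0299
grip_force: 0.0
```

Request:
servo_tool([
  [32,0,0,-0.02,0,0,0],
  [32,0,0,-0.03,0,0,0],
  [32,0,0,-0.035,0,0,0],
  [32,0,0,-0.035,0,0,0],
  [32,0,0,0,0,0,0],
  [32,0,0,0,0,0,0],
  [32,0,0,0,0,0,0],
  [32,0,0,0,0,0,0],
])

```text
time_s: 16.45
ee_pos: [0.4809, 0.2946, 0.1527]
eef_rot: [-3.141, -0.001, -2.97]
force: [-0.1, -0.1, -0.1]
grip_width: 0.0297
grip_force: 0.0
```

```bash
python3 - <<'E'
from chk import *
chk("wrist",.473,.344,.171,.095,.076)
go(.4493,-.0684,.15,np.pi+.239)
E
```

```text
wrist -0.05 2403 x [-0.0953  0.0908] y@0 -0.0511 slope -0.01 ztop [0.0082 0.0431]
wrist 0 1601 x [-0.0922  0.0642] y@0 -0.0033 slope 0.02 ztop [0.002  0.0429]
wrist 0.05 2453 x [-0.0923  0.0933] y@0 0.0497 slope 0.028 ztop [0.0066 0.043 ]
pos [0.4809 0.2946 0.1529] rot [-3.141e+00 -1.000e-03 -2.970e+00] t 16.5 width 0.0302
turn [-0.    -0.001 -0.068] shift [ 0.1167 -0.3452  0.0029]
```

Both long brushes lie level and centred. Next is the short brush.

Request:
servo_tool([
  [64,0,0,0,0,0,-0.068],
  [64,0.0167,-0.0493,0,0,0,0],
  [64,0.0167,-0.0493,0,0,0,0],
  [64,0.0167,-0.0493,0,0,0,0],
  [64,0.0167,-0.0493,0,0,0,0],
  [64,0.0167,-0.0493,0,0,0,0],
  [64,0.0167,-0.0493,0,0,0,0],
  [64,0.0167,-0.0493,0,0,0,0],
])

```text
time_s: 17.5
ee_pos: [0.4489, -0.0699, 0.1535]
eef_rot: [-3.141, 0.0, -2.902]
force: [0.9, -0.0, 0.0]
grip_width: 0.06
grip_force: 0.0
```

Request:
servo_tool([
  [64,0,0,0.02,0,0,0],
  [64,0,0,0.02,0,0,0],
  [64,0,0,0.01,0,0,0],
  [64,0,0,0,0,0,0],
  [64,0,0,0,0,0,0],
  [64,0,0,0,0,0,0],
  [64,0,0,0,0,0,0],
  [64,0,0,0,0,0,0],
])

```text
time_s: 18.5
ee_pos: [0.4494, -0.0682, 0.1037]
eef_rot: [-3.141, 0.0, -2.902]
force: [-0.3, 0.1, 0.4]
grip_width: 0.0601
grip_force: 0.0
```

```bash
python3 - <<'E'
from tgt import *
brush(.4493,-.0684,.14)
go(.4493,-.0684,.003,np.pi+.239)
E
```

```text
tail [ 0.3818 -0.087 ] len 0.0497 mid [ 0.4494 -0.0687] yaw 0.264
pos [ 0.4493 -0.0682  0.1036] rot [-3.142  0.    -2.902] t 18.55 width 0.0598
turn [-0.  0.  0.] shift [ 1.000e-04 -2.000e-04  1.006e-01]
```

Request:
servo_tool([
  [64,0,0,0.03,0,0,0],
  [64,0,0,0.03,0,0,0],
  [64,0,0,0.03,0,0,0],
  [64,0,0,0.01,0,0,0],
  [64,0,0,0,0,0,0],
  [0,0,0,0,0,0,0],
  [0,0,0,0,0,0,0],
  [0,0,0,0,0,0,0],
])

```text
time_s: 19.55
ee_pos: [0.4496, -0.0683, 0.004]
eef_rot: [-3.141, 0.001, -2.902]
force: [0.2, -0.5, 0.2]
grip_width: 0.0339
grip_force: 0.0
```

Request:
servo_tool([
  [0,0,0,0,0,0,0],
  [0,0,0,0,0,0,0],
  [0,0,0,-0.03,0,0,0],
  [0,0,0,-0.04,0,0,0],
  [0,0,0,-0.04,0,0,0],
  [0,0,0,-0.04,0,0,0],
  [0,0,0,0,0,0,0],
  [0,0,0,0,0,0,0],
])

```text
time_s: 20.55
ee_pos: [0.4489, -0.0682, 0.1527]
eef_rot: [3.141, -0.001, -2.902]
force: [-0.8, -0.2, -0.5]
grip_width: 0.0133
grip_force: 20.0
```

```bash
python3 - <<'E'
from tgt import *
go(.5344,-.3406,.15,np.pi+.190)
go(.5438,-.3897,.15,np.pi+.190);print(ctrl.get_obs()["qpos"])
E
```

```text
pos [ 0.4489 -0.0682  0.1527] rot [ 3.141e+00 -1.000e-03 -2.902e+00] t 20.55 width 0.0133
turn [ 0.    -0.001  0.049] shift [-0.0325 -0.2837  0.0027]
pos [ 0.4489 -0.0682  0.1527] rot [ 3.141e+00 -1.000e-03 -2.902e+00] t 20.55 width 0.0133
turn [ 0.    -0.001  0.049] shift [-0.0325 -0.3337  0.0027]
[-2.31398906e-01  1.41379105e-01  1.84427096e+00  7.85538179e-06
  1.15689176e+00 -2.04134300e+00]
```

Request:
servo_tool([
  [0,0,0,0,0,0,0.049],
  [0,-0.0054,-0.0473,0,0,0,0],
  [0,-0.0054,-0.0473,0,0,0,0],
  [0,-0.0054,-0.0473,0,0,0,0],
  [0,-0.0054,-0.0473,0,0,0,0],
  [0,-0.0054,-0.0473,0,0,0,0],
  [0,-0.0054,-0.0473,0,0,0,0],
  [0,0,0,0,0,0,0],
])

```text
time_s: 21.55
ee_pos: [0.5341, -0.3428, 0.1507]
eef_rot: [3.139, -0.002, -2.954]
force: [-0.3, 0.4, 0.6]
grip_width: 0.0135
grip_force: 20.0
```

Request:
servo_tool([
  [0,0,0,0.02,0,0,0],
  [0,0,0,0.03,0,0,0],
  [0,0,0,0.02,0,0,0],
  [0,0,0,0,0,0,0],
  [0,0,0,0,0,0,0],
  [0,0,0,0,0,0,0],
  [0,0,0,0,0,0,0],
  [0,0,0,0,0,0,0],
])

```text
time_s: 22.55
ee_pos: [0.5348, -0.3409, 0.0838]
eef_rot: [-3.141, 0.0, -2.951]
force: [0.4, 0.4, -0.2]
grip_width: 0.0132
grip_force: 20.0
```

```bash
python3 - <<'E'
from tgt import *
go(.5344,-.3406,.0345,np.pi+.19)
c=ctrl.camera("wrist");W=cloud(c)
cv2.imwrite("pics/w4.png",cv2.cvtColor(c["pixels"],cv2.COLOR_RGB2BGR))
y=.19;e=np.array([[np.cos(y),np.sin(y)],[-np.sin(y),np.cos(y)]])
p=W.reshape(-1,3);q=(p[:,:2]-[.5344,-.3406])@e.T
k=(p[:,2]>.034)&(p[:,2]<.044)&(abs(q[:,0]+.042)<.012)&(abs(q[:,1])<.09)
t=np.sort(q[k][:,1]);print([(g.min().round(3),g.max().round(3),len(g)) for g in np.split(t,np.nonzero(np.diff(t)>.004)[0]+1) if len(g)])
k=(p[:,2]>.026)&(p[:,2]<.032)&(abs(q[:,0])<.11)&(abs(q[:,1])<.08)
t=np.sort(q[k][:,0]);print([(g.min().round(3),g.max().round(3),len(g)) for g in np.split(t,np.nonzero(np.diff(t)>.004)[0]+1) if len(g)])
E
```

```text
pos [ 0.5348 -0.3409  0.0838] rot [-3.141  0.    -2.951] t 22.55 width 0.0132
turn [-0.  0.  0.] shift [0.0004 0.0004 0.0493]
[(np.float64(-0.079), np.float64(-0.073), 64), (np.float64(-0.029), np.float64(-0.023), 50), (np.float64(0.02), np.float64(0.026), 51), (np.float64(0.038), np.float64(0.052), 321), (np.float64(0.07), np.float64(0.076), 64)]
[(np.float64(-0.048), np.float64(-0.039), 1194), (np.float64(0.028), np.float64(0.028), 1), (np.float64(0.036), np.float64(0.046), 582)]
```

Everything agrees to about 2 mm. Lower and release.

Request:
servo_tool([
  [0,0.001,0.001,0.02,0,0,0],
  [0,0,0,0.02,0,0,0],
  [0,0,0,0.0095,0,0,0],
  [0,0,0,0,0,0,0],
  [0,0,0,0,0,0,0],
  [32,0,0,0,0,0,0],
  [32,0,0,0,0,0,0],
  [32,0,0,0,0,0,0],
])

```text
time_s: 23.6
ee_pos: [0.5336, -0.34, 0.0341]
eef_rot: [-3.141, 0.0, -2.951]
force: [-0.5, 0.1, 0.4]
grip_width: 0.0299
grip_force: 0.0
```

Request:
servo_tool([
  [32,0,0,-0.02,0,0,0],
  [32,0,0,-0.03,0,0,0],
  [32,0,0,-0.035,0,0,0],
  [32,0,0,-0.035,0,0,0],
  [32,0,0,0,0,0,0],
  [32,0,0,0,0,0,0],
  [32,0,0,0,0,0,0],
  [32,0,0,0,0,0,0],
])

```text
time_s: 24.6
ee_pos: [0.5334, -0.3399, 0.1533]
eef_rot: [3.141, -0.001, -2.951]
force: [-0.4, -0.1, -0.3]
grip_width: 0.0305
grip_force: 0.0
```

```bash
python3 - <<'E'
from chk import *
chk("wrist",.5344,-.3406,.19,.07,.042)
c=ctrl.camera("scene");W=cloud(c);hs=cv2.cvtColor(c["pixels"],cv2.COLOR_RGB2HSV)
red=((hs[...,0]<6)|(hs[...,0]>174))&(hs[...,1]>150)&(hs[...,2]>100)&(abs(W[...,2]-.1)<.004)&(abs(W[...,1]-.058)<.05)
print("plunger scene",red.sum(),(W[red].min(0)+W[red].max(0))/2,np.ptp(W[red],axis=0))
c=dict(np.load("top0.npz"));W=cloud(c);m=(abs(W[...,2]-.1)<.006)&(abs(W[...,1]-.058)<.05)&(abs(W[...,0]-.45)<.05)
print("plunger top",m.sum(),(W[m].min(0)+W[m].max(0))/2,np.ptp(W[m],axis=0))
go(.447,.058,.15,np.pi+.19)
E
```

```text
-0.05 empty 0
wrist 0 1881 x [-0.0715  0.0657] y@0 -0.0005 slope 0.002 ztop [0.0141 0.0431]
wrist 0.05 1498 x [-0.0693  0.0648] y@0 0.0472 slope 0.07 ztop [0.0116 0.0432]
plunger scene 128 [0.44742992 0.05750082 0.10031232] [0.03821161 0.03291108 0.00724612]
plunger top 181 [0.44766471 0.05814868 0.09900243] [0.03516282 0.03523622 0.00993173]
pos [ 0.5335 -0.3399  0.1535] rot [ 3.141e+00 -1.000e-03 -2.951e+00] t 24.7 width 0.0299
turn [ 0.001 -0.001  0.   ] shift [0.0098 0.4071 0.0035]
```

All three are racked. Now to the plunger at (0.4475, 0.058) with the fingers shut.

Request:
servo_tool([
  [0,0.0012,0.0509,0,0,0,0],
  [0,0.0012,0.0509,0,0,0,0],
  [0,0.0012,0.0509,0,0,0,0],
  [0,0.0012,0.0509,0,0,0,0],
  [0,0.0012,0.0509,0,0,0,0],
  [0,0.0012,0.0509,0,0,0,0],
  [0,0.0012,0.0509,0,0,0,0],
  [0,0.0012,0.0509,0,0,0,0],
])

```text
time_s: 25.7
ee_pos: [0.4466, 0.0595, 0.1541]
eef_rot: [-3.142, 0.0, -2.952]
force: [0.9, 0.2, 0.2]
grip_width: 0.0005
grip_force: 0.0
```

Request:
servo_tool([
  [0,0,0,0.02,0,0,0],
  [0,0,0,0.02,0,0,0],
  [0,0,0,0.004,0,0,0],
  [0,0,0,0,0,0,0],
  [0,0,0,0,0,0,0],
  [0,0,0,0,0,0,0],
  [0,0,0,0,0,0,0],
  [0,0,0,0,0,0,0],
])

```text
time_s: 26.7
ee_pos: [0.4472, 0.058, 0.1101]
eef_rot: [-3.142, 0.0, -2.951]
force: [0.2, 0.2, 0.2]
grip_width: 0.0002
grip_force: 0.0
```

```bash
python3 - <<'E'
from tgt import *
go(.4475,.058,.0815,np.pi+.19)
E
```

```text
pos [0.4472 0.058  0.1101] rot [-3.142  0.    -2.951] t 26.7 width 0.0002
turn [-0.  0.  0.] shift [-0.0003 -0.0001  0.0286]
```

Request:
servo_tool([
  [0,0,0,0.008,0,0,0],
  [0,0,0,0.006,0,0,0],
  [0,0,0,0.006,0,0,0],
  [0,0,0,0.005,0,0,0],
  [0,0,0,0.0025,0,0,0],
  [0,0,0,0.001,0,0,0],
  [0,0,0,0,0,0,0],
  [0,0,0,0,0,0,0],
])

```text
time_s: 27.7
ee_pos: [0.4474, 0.0581, 0.0821]
eef_rot: [-3.141, 0.001, -2.951]
force: [-4.3, -0.2, 13.1]
grip_width: 0.0003
grip_force: 6.9
```

It is at the hard stop (13 N, z = 0.082). Retracting.

Request:
servo_tool([
  [0,0,0,-0.01,0,0,0],
  [0,0,0,-0.02,0,0,0],
  [0,0,0,-0.03,0,0,0],
  [0,0,0,-0.03,0,0,0],
  [0,0,0,-0.02,0,0,0],
  [0,0,0,0,0,0,0],
  [0,0,0,0,0,0,0],
  [0,0,0,0,0,0,0],
])

```text
time_s: 28.7
ee_pos: [0.4468, 0.058, 0.1905]
eef_rot: [3.141, -0.002, -2.951]
force: [0.5, 0.1, -0.4]
grip_width: 0.0005
grip_force: 0.0
```

```bash
python3 - <<'E'
from chk import *
chk("scene",.473,.344,.171,.095,.076);chk("scene",.5344,-.3406,.19,.07,.042)
c=ctrl.camera("scene");W=cloud(c);hs=cv2.cvtColor(c["pixels"],cv2.COLOR_RGB2HSV)
red=((hs[...,0]<6)|(hs[...,0]>174))&(hs[...,1]>150)&(hs[...,2]>100)&(abs(W[...,1]-.058)<.03)&(abs(W[...,0]-.447)<.03)
print("plunger z",np.percentile(W[red][:,2],[50,90]),ctrl.get_obs()["force"])
cv2.imwrite("pics/s1.png",cv2.cvtColor(c["pixels"],cv2.COLOR_RGB2BGR))
E
```

```text
scene -0.05 441 x [-0.0952  0.0942] y@0 -0.052 slope -0.008 ztop [0.0029 0.0431]
scene 0 441 x [-0.0904  0.0984] y@0 -0.005 slope 0.001 ztop [0.004 0.043]
scene 0.05 441 x [-0.0922  0.0968] y@0 0.0499 slope 0.032 ztop [0.0064 0.0428]
-0.05 empty 0
scene 0 370 x [-0.0702  0.0686] y@0 0.0017 slope -0.007 ztop [0.0004 0.0441]
scene 0.05 361 x [-0.0683  0.0717] y@0 0.0486 slope 0.025 ztop [0.006  0.0441]
plunger z [0.10088357 0.10312564] [-0.03511497  0.27682517  0.32617067]
```

View pics/s1.png

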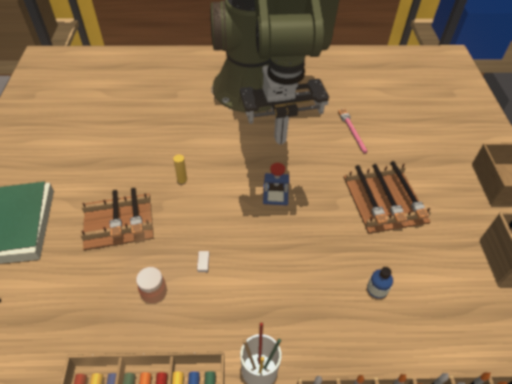

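The scene view shows three long brushes in the right rack (around 390,195), two short ones in the left rack (around 125,210), and the plunger up at (278,168). The bystanders have not moved.

```bash
python3 -c "
from station import ctrl
print(ctrl.hand_in())"
```

```text
the job is handed in; nothing more can be done
None
```

I racked all three brushes level and centred in their matching racks, pressed the stamp plunger to its stop and let it spring back up, and handed the job in at about 29 s; the hand-in returned no verdict.

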